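Clamp a sign blank on the engraving board with its F-clamp

TASK

Get the plain wooden sign blank ready for engraving: lay it flat on the small plywood clamping board, pushed up against both the fence and the end stop, with one end under the F-clamp. Then slide the clamp's free arm down its bar until the foot bears on the blank and the arm tips up and bites on the bar, and screw the wooden handle clockwise until the blank is held firmly: about three quarters of a turn beyond the point where the arm has bitten. Let go of everything and leave the other things on the table where they are.

Things in the scene. Friction and masses are not known exactly. Their poses are not given: they have to be found in the camera images.
- board_station: Clamping board fixed to the table: plywood 130 x 130 x 18 mm (frame x -62..68, y -65..65 mm; origin at table height, z up). Wooden fence along y (y -20..65 mm), 16 mm tall above the board, working face at x = -15 mm looking to -x. End stop, same height, x -61..-15 mm, working face at y = 51 mm looking to -y. The F-clamp's bar stands behind the fence; its arm reaches to -x over it.
- seat (a point): Where the centre of the blank's underside belongs: on the board's top (z = 18 mm), x = -35, y = -9 mm in the board's frame. Axes as the board's. The seated blank lies along y, a long side on the fence (+x side) and one end on the end stop (+y end). The clamp comes down 40 mm to +y of this point; the blank's -y part (25 to 60 mm from here) stays clear of clamp and fence for a gripper.
- bar_top (a point): Top of the clamp's upright steel bar (20 mm along the board's x, 8 mm along y), 160 mm above the table, at x = 50, y = 31 mm in the board's frame. The arm runs from the bar along the board's -x; its screw, handle and foot are in one upright line 85 mm from the bar, at x = -35, y = 31 mm.
- blank: The sign blank: plain light wooden block 40 x 120 x 20 mm (x, y, z), about 0.1 kg, loose. Longer than the two wood offcuts and slimmer than the sanding block that lie about. Origin at the centre of its underside, y along its length. Both ends and both sides are alike.
- thumb_rest (a point): Middle of the flat top of the arm's hub (34 x 23 mm), 31 mm from the bar's centre towards the screw: press straight down here (8 to 20 N) to slide the arm; pressed at the screw end it jams. The bar rises 6 to 52 mm above it. Left alone, the arm hangs on the bar by friction. Once the foot is on the blank, pressing on here tips the screw end up till the arm bites; then it stays when let go.
- handle_grip (a point): Middle of the clamp's upright round wooden screw handle (30 mm diameter, 62 mm tall, this point halfway up on its axis), above the end of the arm. Grip it from above at any yaw; clockwise seen from above tightens. Turned free it sinks 8 mm a turn; once the arm has bitten it stays about level and the arm flexes up instead, leaning the handle about 1 mm towards the bar.
- pad_face (a point): Centre of the underside of the clamp's round foot (27 mm diameter, 15 mm tall, rubber sole, tilts by itself) at the lower end of the screw. It starts 17 to 42 mm above the level of the seated blank's top (38 mm above the table), so the blank must go in under it from the side. Once the arm has bitten, each further mm of screw feed adds about 7 to 10 N of clamping force.
- clamp_pad: The same foot as a part; origin at the centre of its underside.
- clamp_screw (a joint): Turn of the screw handle, rad; grows clockwise seen from above, which drives the foot down 8 mm a turn. It stays where it is left, needs about 0.2 N m to turn when free and little more when clamping, and ends at 11 rad; its travel (14 mm) alone cannot reach the blank from the start.
- clamp_travel (a joint): How far the arm has slid down its bar from the top, m (0 to 0.060). With the blank seated, the foot meets it and the arm bites at roughly 0.040 to 0.047.
- clamp_tilt (a joint): Tip of the arm on its bar, rad: about -0.02 hanging free, 0 level, +0.025 when the screw end is tipped up and the arm has just bitten on the bar, up to +0.08 as it is screwed tight.
- sanding: Bystander: cork sanding block 66 x 116 x 34 mm wrapped in brown abrasive paper.
- jar: Bystander: paint jar, 73 mm wide, 133 mm tall.

How it is judged:
By the outcome, as a careful person would: the job done as asked, in the order asked, and still so for the second after the job is handed in, with the robot touching nothing.
It also fails if it takes over 72 s, if anything falls off the work surface, if the arm or the gripper's body presses on something with over 40 N, if the wrist force passes 120 N, or if a joint passes its speed limit or range.

ROBOT

A 7-joint arm with a two-finger parallel gripper is mounted at the origin on a cart in front of the work surface, level with it; the furniture and walls round the work are solid. World frame = base frame: x ahead of the robot, y to its left, z up, the work surface at z = 0. Lengths are in m, angles in rad, forces in N, time in s.
With the tool pointing down it reaches from about 0.425 to 0.875 m from the base axis. Payload 4.7 kg.
Tool frame: the origin (TCP) lies midway between the tips of the shut fingers; the grasp point (between the pads) lies 19 mm behind it (env.grip_point_offset is the distance from the TCP to the grasp point, in m); z points along the fingers, y is the line along which they close (so a half turn about z gives the same grasp; the last joint's range is limited). The gripper opens to 85 mm and grips with 20 to 120 N. Pads are 22 mm wide; open, the fingers measure 114 mm over their backs; the gripper's body (76 mm by 85 mm) begins 54 mm behind the grasp point. The pads swing forward as they close: fully open they stand 13 mm farther back than shut.
Start: joints at [-1.199, 0.321, -0.07, 1.45, 0.023, 1.371, -0.057], TCP at [0.228, 0.609, 0.231] pointing down, gripper open.
Joint ranges: [-2.86, 2.86], [-0.3, 2.09], [-1.38, 1.24], [0.06, 2.45], [-1.56, 4.7], [0.09, 2.05], [-2.69, 2.69]. Speed limits (rad/s): [2.57, 2.57, 3.14, 3.14, 3.14, 3.14, 3.14].

INTERFACE

Orientations are given as a unit quaternion [w, x, y, z].
In Python, from station import env gives the robot as it stands.
- The arm moves only by the tool carry_out, never from a script. Its argument "deltas" is a list of rows, each an object with "translation": the shift along the tool's x, y, z in m, a list of three; "twist": the turn about the tool's z in degrees; "fingers": the finger opening in m, from 0 to 0.0854. In form: [{"translation": [dx, dy, dz], "twist": twist, "fingers": fingers}, ...]. A call has 1 to 20 rows; each row shifts and turns the commanded pose from where the row before left it, along the tool's axes as they then stand; what a row does not reach is not made up. A row lasts 1/10 s, in which the tool goes at most 50 mm and 8.59 degrees, less where a joint would pass 70% of its speed; a pose out of reach is approached as far as the arm can. A call with a gripper value outside its range is refused whole. The fingers move at their own pace and stop on an object; "grip_force" is the grip in N (left out, the last holds). Time passes only in rows, so rows that do not move let the fingers close. It gives the time, the measured TCP pose, the force and the opening at its end, in the units of the state.
- env.get_state(): the state, without advancing time (a new reading comes with each control period).
- env.capture(name): name is "scene" or "top" or "wrist"; returns a dict with "img" (400x640x3 uint8, red, green, blue), "camera_matrix" (3x3 intrinsics, pixels), "R" (3x3) and "t" (3): a world point X has camera coordinates R X + t. Camera axes: x right, y down, z forward; pixel columns grow to the right and rows downward; lengths in m; the calibration is good to about 2 mm. A picture is of the moment at which its call begins. There is no depth.
- env.close_job(): hands the job in, once; it reports no verdict.
The state is a dict: "time": time; "qpos": joint angles; "joint_velocities": joint speeds; "joint_torque": joint torques, N m; "tcp_pos": TCP position; "ee_rot": TCP orientation; "ft_force": force on the tool from outside, world axes, zero at the start; "torque": the same for the moment, N m; "finger_gap": opening from 0.0 (shut) to 1.0 (fully open).
Only numpy, scipy, OpenCV 4.12 (cv2) and the standard library are available. Lean on these libraries where they do the work, as an engineer would, in place of code of your own. Each camera call takes 0.05 s, during which the arm holds its last target. There are 200 camera calls.

## Working session

There is one attempt and no reset: what is moved stays moved. The work goes in short steps, Python scripts to look and compute and a tool call to move; the robot and the scene stay as the last step left them, time stands still between calls to the robot, and variables do not carry over. Pictures are saved under pics/ and viewed, on a budget of 10 in all, crops included, one or two more only if the job needs it, and the job is handed in when it is done.

Besides the shell and the picture viewer there is one more tool, called after "Request:" in YAML: its name, and indented under it one key for each argument. carry_out: Moves the arm, as the interface text tells. Its arguments: {"type":"object","properties":{"deltas":{"type":"array","items":{"type":"object","properties":{"translation":{"type":"array","items":{"type":"number"}},"twist":{"type":"number"},"fingers":{"type":"number"}}}},"grip_force":{"type":"number"}},"required":["deltas"]}

```bash
mkdir -p pics; cat > h.py <<'E'
import numpy as np,cv2
from station import env
def cap(n,f=None):
    c=env.capture(n)
    if f: cv2.imwrite('pics/'+f,c['img'][:,:,::-1])
    return c
def ray(c,u,v):
    K,R,t=map(np.array,(c['camera_matrix'],c['R'],c['t']))
    return -R.T@t, R.T@np.linalg.solve(K,[u,v,1])
def plane(c,u,v,z):
    o,d=ray(c,u,v); return o+d*(z-o[2])/d[2]
def proj(c,X):
    p=np.array(c['camera_matrix'])@(np.array(c['R'])@np.array(X)+c['t']); return p[:2]/p[2]
E
python3 - <<'E'
from h import *
import pickle
a=cap('top','top0.png');b=cap('scene','scene0.png');pickle.dump((a,b),open('c0.pkl','wb'))
for c in (a,b): print(ray(c,320,200))
s=env.get_state();print({k:np.round(v,3) for k,v in s.items()})
E
```

```text
(array([ 0.48816631, -0.11155968,  1.07372058]), array([ 0.06595303,  0.0173179 , -0.99782668]))
(array([ 0.19759394, -0.78053105,  0.97188444]), array([ 0.33058017,  0.58421515, -0.74126369]))
{'time': np.float64(0.1), 'qpos': array([-1.199,  0.322, -0.07 ,  1.452,  0.023,  1.371, -0.057]), 'joint_velocities': array([-0.   , -0.002,  0.   , -0.003,  0.   ,  0.001,  0.   ]), 'joint_torque': array([-1.0000e-03, -4.9488e+01, -3.8400e-01, -3.1521e+01,  1.3000e-02,
        7.0000e-03,  0.0000e+00]), 'tcp_pos': array([0.228, 0.608, 0.23 ]), 'ee_rot': array([-0.   ,  0.178,  0.984, -0.001]), 'ft_force': array([-0.134,  0.722,  0.2  ]), 'torque': array([ 0.045,  0.01 , -0.026]), 'finger_gap': np.float64(1.003)}
```

View pics/top0.png

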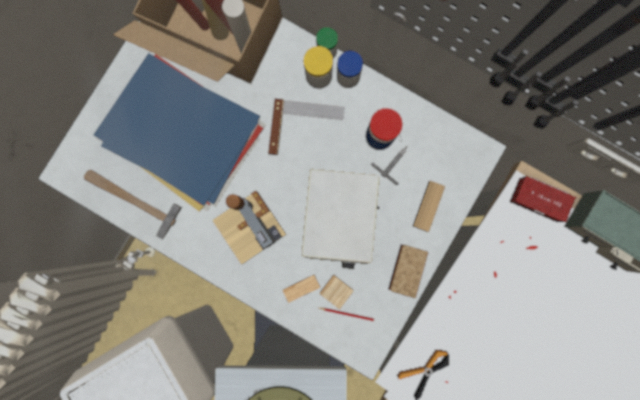

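View pics/scene0.png

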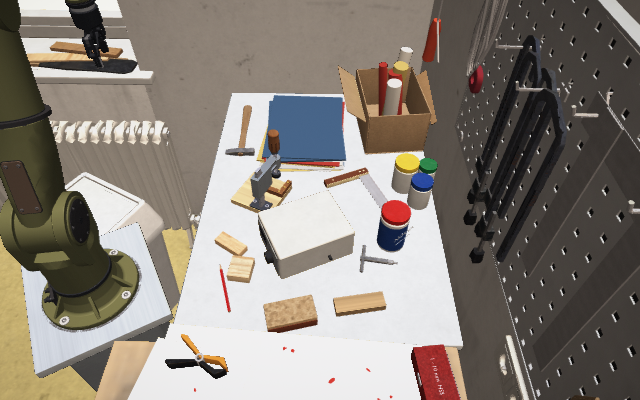

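The top view shows the blank at about (429,206) and the board at about (250,228), with the handle at (235,201) and the bar near (272,240). The sanding block is at (408,270). A large white case stands between them at (340,215). Next I'll measure these.

```bash
python3 - <<'E'
from h import *
import pickle
a,b=pickle.load(open('c0.pkl','rb'))
img=a['img'];hsv=cv2.cvtColor(img,cv2.COLOR_RGB2HSV)
m=((hsv[:,:,1]>60)&(hsv[:,:,0]<28)&(hsv[:,:,2]>90)).astype(np.uint8)
def comps(m,roi,z):
    x0,y0,x1,y1=roi;mm=np.zeros_like(m);mm[y0:y1,x0:x1]=m[y0:y1,x0:x1]
    for c in cv2.findContours(mm,0,1)[0]:
        if cv2.contourArea(c)<60: continue
        bx=cv2.boxPoints(cv2.minAreaRect(c))
        P=np.array([plane(a,u,v,z)[:2] for u,v in bx])
        e=P[1]-P[0],P[2]-P[1]
        print(np.round(bx).tolist(),'ctr',P.mean(0).round(4),'sizes',[round(float(np.linalg.norm(k)),4) for k in e],'ang',[round(float(np.degrees(np.arctan2(k[1],k[0]))),1) for k in e])
print('blank');comps(m,(408,172,450,238),.02)
print('board');comps(m,(205,180,295,270),.018)
print('case corners z0/.1')
for z in(0,.1):print(z,[plane(a,u,v,z)[:2].round(3).tolist() for u,v in((309,169),(379,172),(373,262),(303,258))])
print('case scene z?')
for u,v in((258,219),(334,192),(353,235),(272,254),(276,277)):
    print([plane(b,u,v,z)[:2].round(3).tolist() for z in(0,.05,.1)])
for n,X in dict(o=[0.5,0,0],x=[.6,0,0],y=[.5,.1,0]).items(): print(n,proj(a,X).round(1))
for c,n,roi,s in((a,'t',(195,175,315,275),5),):
    x0,y0,x1,y1=roi;i1=cv2.resize(c['img'][y0:y1,x0:x1],None,fx=4,fy=4,interpolation=2)
x0,y0,x1,y1=(220,120,320,220);i2=cv2.resize(b['img'][y0:y1,x0:x1],(400,400),interpolation=2)
i1=cv2.resize(i1,(400,333));o=np.zeros((400,800,3),np.uint8);o[:333,:400]=i1;o[:,400:]=i2
cv2.imwrite('pics/crop1.png',o[:,:,::-1])
E
```

```text
blank
[[413.0, 225.0], [429.0, 181.0], [444.0, 186.0], [428.0, 231.0]] ctr [ 0.5464 -0.3576] sizes [0.1164, 0.0382] ang [-20.0, -109.6]
board
[[207.0, 205.0], [237.0, 192.0], [263.0, 253.0], [233.0, 266.0]] ctr [0.4855 0.1121] sizes [0.0798, 0.1629] ang [-66.5, -156.1]
[[244.0, 198.0], [255.0, 190.0], [285.0, 234.0], [274.0, 241.0]] ctr [0.5181 0.0414] sizes [0.0335, 0.1282] ang [-54.9, -144.9]
case corners z0/.1
0 [[0.636, -0.065], [0.63, -0.239], [0.408, -0.225], [0.416, -0.053]]
0.1 [[0.622, -0.069], [0.617, -0.227], [0.415, -0.214], [0.422, -0.058]]
case scene z?
[[0.445, 0.006], [0.432, -0.034], [0.419, -0.075]]
[[0.683, -0.007], [0.658, -0.046], [0.633, -0.086]]
[[0.647, -0.169], [0.624, -0.201], [0.601, -0.232]]
[[0.428, -0.121], [0.417, -0.155], [0.405, -0.188]]
[[0.408, -0.189], [0.397, -0.22], [0.386, -0.25]]
o [282.2 223.5]
x [282.8 183.2]
y [241.7 223.1]
```

View pics/crop1.png

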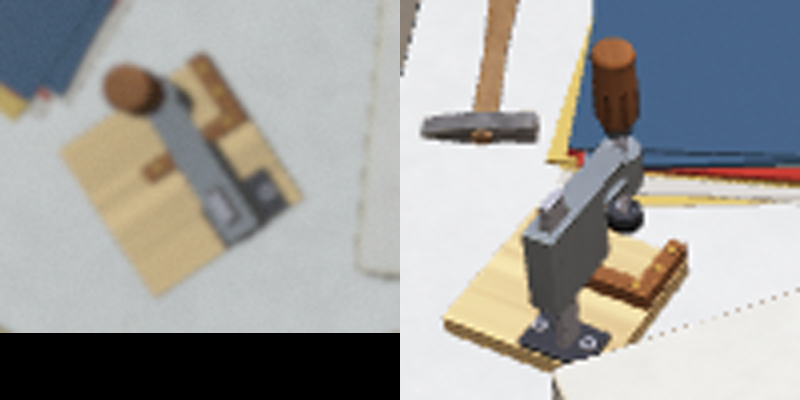

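Both close views agree. World +x is up in the top image and +y is left. The board's +y points up-right, towards the end stop, so its yaw is about -145°. The bar is at the lower right and the handle at the upper left. I'll go above the board and look with the wrist camera.

```bash
cat >> h.py <<'E'
from scipy.spatial.transform import Rotation as Ro
def toolR():
    q=np.array(env.get_state()['ee_rot']); return Ro.from_quat(q[[1,2,3,0]]).as_matrix()
def go(p,yang=None):
    """print total tool-frame shift to world p, and twist so that tool y heads yang deg (done after)"""
    R=toolR(); s=env.get_state(); d=R.T@(np.array(p)-s['tcp_pos'])
    cur=np.degrees(np.arctan2(R[1,1],R[0,1])); tw=None if yang is None else -((yang-cur+180)%360-180)
    print('t',round(float(s['time']),2),'tcp',np.round(s['tcp_pos'],4),'yang',round(cur,2),'tilt',R[:,2].round(3),'shift mm',(d*1e3).round(1),'twist',tw,'F',np.round(s['ft_force'],1),'gap',round(float(s['finger_gap']),3))
E
python3 - <<'E'
from h import *
import pickle
a,b=pickle.load(open('c0.pkl','rb'))
C=np.array([[213.6,220],[242.1,263.8],[285,234.4],[255.9,190.6]])
P=np.array([plane(a,u,v,.016)[:2] for u,v in C]);print(P.round(4))
print([np.linalg.norm(P[i]-P[i-1]).round(4) for i in range(4)])
for i,j in((0,1),(3,2)):d=P[j]-P[i];print('x ang',np.degrees(np.arctan2(d[1],d[0])))
for i,j in((0,3),(1,2)):d=P[j]-P[i];print('y ang',np.degrees(np.arctan2(d[1],d[0])))
print('ctr',P.mean(0))
go([.46,.10,.40])
E
```

```text
[[ 0.5066  0.1656]
 [ 0.4013  0.0938]
 [ 0.4734 -0.009 ]
 [ 0.5796  0.0639]]
[np.float64(0.1251), np.float64(0.1275), np.float64(0.1256), np.float64(0.1288)]
x ang -145.73752273666315
x ang -145.5318880123748
y ang -54.3540682164057
y ang -54.96763616269285
ctr [0.49022698 0.07857022]
t 0.1 tcp [0.2275 0.6084 0.2303] yang 69.5 tilt [-0.001 -0.002 -1.   ] shift mm [-395.8 -395.  -168.9] twist None F [-0.1  0.7  0.2] gap 1.003
```

Request:
carry_out:
  deltas:
    - {"translation": [-0.028, -0.028, -0.012], "twist": 0, "fingers": 0.0854}
    - {"translation": [-0.028, -0.028, -0.012], "twist": 0, "fingers": 0.0854}
    - {"translation": [-0.028, -0.028, -0.012], "twist": 0, "fingers": 0.0854}
    - {"translation": [-0.028, -0.028, -0.012], "twist": 0, "fingers": 0.0854}
    - {"translation": [-0.028, -0.028, -0.012], "twist": 0, "fingers": 0.0854}
    - {"translation": [-0.028, -0.028, -0.012], "twist": 0, "fingers": 0.0854}
    - {"translation": [-0.028, -0.028, -0.012], "twist": 0, "fingers": 0.0854}
    - {"translation": [-0.028, -0.028, -0.012], "twist": 0, "fingers": 0.0854}
    - {"translation": [-0.028, -0.028, -0.012], "twist": 0, "fingers": 0.0854}
    - {"translation": [-0.028, -0.028, -0.012], "twist": 0, "fingers": 0.0854}
    - {"translation": [-0.028, -0.028, -0.012], "twist": 0, "fingers": 0.0854}
    - {"translation": [-0.028, -0.028, -0.012], "twist": 0, "fingers": 0.0854}
    - {"translation": [-0.028, -0.028, -0.012], "twist": 0, "fingers": 0.0854}
    - {"translation": [-0.028, -0.028, -0.012], "twist": 0, "fingers": 0.0854}
    - {"translation": [0, 0, 0], "twist": 0, "fingers": 0.0854}

```text
time: 1.6
tcp_pos: [0.4599, 0.098, 0.401]
ee_rot: [0.002, 0.183, 0.983, 0.0]
ft_force: [0.2, -0.5, 0.6]
finger_gap: 1.004
```

```bash
python3 - <<'E'
from h import *
import pickle
c=cap('wrist','w1.png');pickle.dump(c,open('c1.pkl','wb'))
go([.507,-.343,.25],70)
o,d=ray(c,320,200);print(o,d,c['camera_matrix'][0][0])
B=np.array([.4927,.0803,0]);y=np.radians(-145.3)
def W(x,yy,z):return B+np.array([x*np.cos(y)-yy*np.sin(y),x*np.sin(y)+yy*np.cos(y),z])
for n,p in dict(c1=(-.062,-.065,.018),c2=(.068,-.065,.018),c3=(.068,.065,.018),c4=(-.062,.065,.018),bar=(.05,.031,.16),handle=(-.035,.031,.2)).items():print(n,proj(c,W(*p)).round(1))
E
```

```text
t 1.65 tcp [0.4586 0.1015 0.4   ] yang 69.14 tilt [ 0.001  0.001 -1.   ] shift mm [-203.4 -398.3  149.8] twist -0.8577040697098823 F [-0.3  0.4 -0.6] gap 1.003
[0.39243851 0.1248162  0.5438756 ] [ 0.26388927 -0.08654008 -0.9608626 ] 339.7737484620611
c1 [368.  162.3]
c2 [298.3 113.8]
c3 [253.3 183.8]
c4 [320.8 227. ]
bar [260.4 197. ]
handle [320.7 248.5]
```

View pics/w1.png

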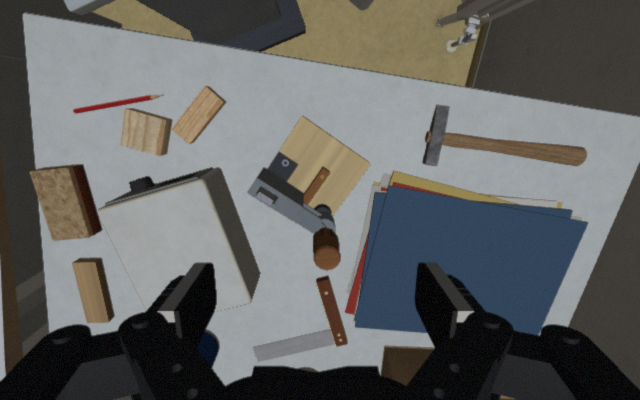

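The wrist picture shows the board corners at (369,162) and (303,117), as predicted. The bar top is at about (267,197) and the handle top at about (327,258). Now I'll go above the blank.

Request:
carry_out:
  deltas:
    - {"translation": [-0.017, -0.033, 0.0125], "twist": -0.9, "fingers": 0.0854}
    - {"translation": [-0.017, -0.033, 0.0125], "twist": 0, "fingers": 0.0854}
    - {"translation": [-0.017, -0.033, 0.0125], "twist": 0, "fingers": 0.0854}
    - {"translation": [-0.017, -0.033, 0.0125], "twist": 0, "fingers": 0.0854}
    - {"translation": [-0.017, -0.033, 0.0125], "twist": 0, "fingers": 0.0854}
    - {"translation": [-0.017, -0.033, 0.0125], "twist": 0, "fingers": 0.0854}
    - {"translation": [-0.017, -0.033, 0.0125], "twist": 0, "fingers": 0.0854}
    - {"translation": [-0.017, -0.033, 0.0125], "twist": 0, "fingers": 0.0854}
    - {"translation": [-0.017, -0.033, 0.0125], "twist": 0, "fingers": 0.0854}
    - {"translation": [-0.017, -0.033, 0.0125], "twist": 0, "fingers": 0.0854}
    - {"translation": [-0.017, -0.033, 0.0125], "twist": 0, "fingers": 0.0854}
    - {"translation": [-0.017, -0.033, 0.0125], "twist": 0, "fingers": 0.0854}
    - {"translation": [0, 0, 0], "twist": 0, "fingers": 0.0854}

```text
time: 2.95
tcp_pos: [0.5141, -0.3405, 0.2457]
ee_rot: [-0.003, 0.173, 0.985, -0.001]
ft_force: [-0.6, -0.6, 0.3]
finger_gap: 1.001
```

```bash
python3 - <<'E'
from h import *
import pickle
c=cap('wrist');pickle.dump(c,open('c2.pkl','wb'))
pb=proj(c,[.5464,-.3576,.02]);print('blank exp',pb)
hsv=cv2.cvtColor(c['img'],cv2.COLOR_RGB2HSV)
m=((hsv[:,:,1]>60)&(hsv[:,:,0]<28)&(hsv[:,:,2]>90)).astype(np.uint8)
for k in cv2.findContours(m,0,1)[0]:
    if cv2.contourArea(k)<300: continue
    q=cv2.approxPolyDP(k,4,True)[:,0]
    bx=cv2.boxPoints(cv2.minAreaRect(k))
    print(cv2.contourArea(k),q.tolist())
    P=np.array([plane(c,u,v,.02)[:2] for u,v in bx]);e=P[1]-P[0],P[2]-P[1]
    print('  ',P.mean(0).round(4),[np.linalg.norm(x).round(4) for x in e],[np.degrees(np.arctan2(x[1],x[0])).round(1) for x in e])
cv2.imwrite('pics/w2.png',c['img'][:,:,::-1])
go([.507,-.343,.1],70)
E
```

```text
blank exp [310.94256412 203.79548311]
637.5 [[71, 296], [79, 309], [90, 312], [91, 325], [92, 319], [101, 324], [105, 313], [114, 311], [110, 305], [106, 312], [97, 309], [106, 302], [123, 308], [123, 314], [111, 315], [105, 328], [143, 307], [142, 303], [134, 311], [126, 299], [124, 304], [107, 298], [88, 309], [83, 305], [89, 297], [78, 296], [79, 306]]
   [ 0.5934 -0.6479] [np.float64(0.0448), np.float64(0.0888)] [np.float64(145.6), np.float64(66.1)]
360.5 [[20, 297], [23, 312], [31, 296], [36, 302], [30, 308], [55, 305], [54, 310], [49, 308], [53, 311], [48, 319], [62, 309], [54, 304], [59, 296]]
   [ 0.5582 -0.7207] [np.float64(0.0369), np.float64(0.052)] [np.float64(144.4), np.float64(67.6)]
3364.0 [[295, 154], [296, 253], [328, 254], [330, 154]]
   [ 0.5496 -0.3569] [np.float64(0.038), np.float64(0.1181)] [np.float64(70.1), np.float64(-19.2)]
512.5 [[238, 140], [232, 143], [230, 164], [202, 189], [214, 190], [235, 172]]
   [ 0.477  -0.4327] [np.float64(0.0695), np.float64(0.0204)] [np.float64(121.1), np.float64(33.0)]
6629.5 [[271, 0], [282, 108], [339, 105], [336, 0]]
   [ 0.3992 -0.3078] [np.float64(0.0623), np.float64(0.1015)] [np.float64(73.4), np.float64(-14.6)]
737.5 [[254, 0], [247, 1], [237, 118], [242, 112]]
   [ 0.3833 -0.3696] [np.float64(0.1123), np.float64(0.0072)] [np.float64(149.9), np.float64(64.5)]
t 3.0 tcp [ 0.5151 -0.338   0.2468] yang 70.21 tilt [-0.005  0.    -1.   ] shift mm [  5.3  -7.2 146.8] twist 0.21016637435633356 F [ 1.   0.4 -0.3] gap 1.005
```

View pics/w2.png

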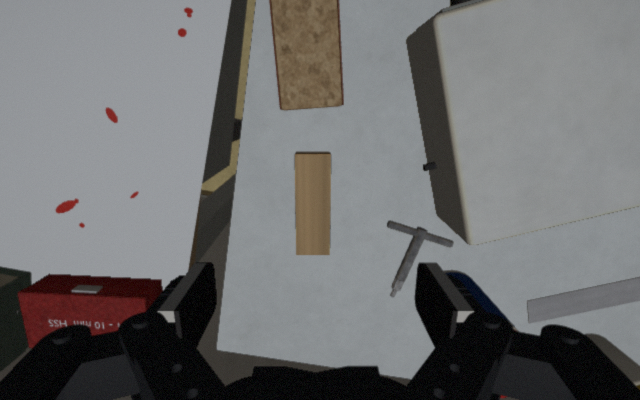

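The blank is at (295–330, 154–254). Its centre is (0.550, -0.357), it lies at -19°, and its sizes fit. I'm going down over its near end.

Request:
carry_out:
  deltas:
    - {"translation": [0.003, -0.006, 0.03], "twist": -0.6, "fingers": 0.0854}
    - {"translation": [0, 0, 0.04], "twist": 0, "fingers": 0.0854}
    - {"translation": [0, 0, 0.04], "twist": 0, "fingers": 0.0854}
    - {"translation": [0, 0, 0.04], "twist": 0, "fingers": 0.0854}
    - {"translation": [0, 0, 0.03], "twist": 0, "fingers": 0.0854}
    - {"translation": [0, 0, 0.02], "twist": 0, "fingers": 0.07}
    - {"translation": [0, 0, 0], "twist": 0, "fingers": 0.07}

```text
time: 3.7
tcp_pos: [0.5107, -0.3373, 0.0461]
ee_rot: [-0.003, 0.163, 0.987, 0.002]
ft_force: [-0.8, -0.7, -0.6]
finger_gap: 0.819
```

```bash
python3 - <<'E'
from h import *
for i in range(3): go([.5099,-.3431,.003],70.8); env.capture('top')
E
```

```text
t 3.7 tcp [ 0.5107 -0.3373  0.0461] yang 71.18 tilt [-0.005  0.005 -1.   ] shift mm [-1.3 -5.8 43.1] twist 0.3810735875163118 F [-0.8 -0.7 -0.6] gap 0.819
t 3.75 tcp [ 0.5117 -0.3388  0.0483] yang 71.15 tilt [-0.002  0.003 -1.   ] shift mm [ 0.2 -4.7 45.2] twist 0.3537008912733768 F [-0.4 -1.  -0. ] gap 0.821
t 3.8 tcp [ 0.5125 -0.3401  0.0498] yang 71.12 tilt [ 0.001  0.001 -1.   ] shift mm [ 1.5 -3.8 46.8] twist 0.3227971076465792 F [ 0.5 -0.1  0.7] gap 0.82
```

Request:
carry_out:
  deltas:
    - {"translation": [0, -0.004, 0.02], "twist": 0.3, "fingers": 0.07}
    - {"translation": [0, 0, 0.02], "twist": 0, "fingers": 0.07}
    - {"translation": [0, 0, 0.004], "twist": 0, "fingers": 0.07}
    - {"translation": [0, 0, 0], "twist": 0, "fingers": 0.03}
    - {"translation": [0, 0, 0], "twist": 0, "fingers": 0.03}
    - {"translation": [0, 0, 0], "twist": 0, "fingers": 0.03}
    - {"translation": [0, 0, 0], "twist": 0, "fingers": 0.03}
    - {"translation": [0, 0, 0], "twist": 0, "fingers": 0.03}
  grip_force: 40

```text
time: 4.65
tcp_pos: [0.5115, -0.3462, 0.0071]
ee_rot: [0.002, 0.168, 0.986, -0.0]
ft_force: [-0.3, 0.5, 6.0]
finger_gap: 0.457
```

```bash
python3 - <<'E'
from h import *
import pickle
go([.5099,-.3431,.003],70.8)
# board refine: bar top and handle top by two-ray from top view and w1
a,b=pickle.load(open('c0.pkl','rb'));c=pickle.load(open('c1.pkl','rb'))
def tri(l):
    A=0;r=0
    for cc,u,v in l:
        o,d=ray(cc,u,v);d=d/np.linalg.norm(d);M=np.eye(3)-np.outer(d,d);A=A+M;r=r+M@o
    return np.linalg.solve(A,r)
print('bar',tri([(a,261,237.4),(c,267,197)]),'handle top',tri([(a,233.5,201),(c,327,258)]))
for u,v in((369,162),(303,117)):print('corner',plane(c,u,v,.018))
E
```

```text
t 4.65 tcp [ 0.5115 -0.3462  0.0071] yang 70.71 tilt [ 0.003 -0.001 -1.   ] shift mm [2.6 2.4 4.1] twist -0.08928359856207635 F [-0.3  0.5  6. ] gap 0.457
bar [0.47106932 0.03014616 0.15195707] handle top [0.54317684 0.07721259 0.21497762]
corner [0.50676329 0.17062823 0.018     ]
corner [0.40661613 0.09979923 0.018     ]
```

Request:
carry_out:
  deltas:
    - {"translation": [0, 0, -0.02], "twist": 0, "fingers": 0.03}
    - {"translation": [0, 0, -0.04], "twist": 0, "fingers": 0.03}
    - {"translation": [0, 0, -0.04], "twist": 6, "fingers": 0.03}
    - {"translation": [0, 0, -0.04], "twist": 6, "fingers": 0.03}
    - {"translation": [0, 0, -0.04], "twist": 6, "fingers": 0.03}
    - {"translation": [0, 0, -0.04], "twist": 6, "fingers": 0.03}
    - {"translation": [0, 0, -0.04], "twist": 6, "fingers": 0.03}
    - {"translation": [0, 0, -0.02], "twist": 6, "fingers": 0.03}
    - {"translation": [0, 0, 0], "twist": 0, "fingers": 0.03}

```text
time: 5.55
tcp_pos: [0.5111, -0.3469, 0.2888]
ee_rot: [0.003, 0.465, 0.886, -0.0]
ft_force: [-0.0, -0.2, -0.8]
finger_gap: 0.457
```

```bash
python3 - <<'E'
from h import *
go([.465,.185,.28],34.7)
E
```

```text
t 5.55 tcp [ 0.5111 -0.3469  0.2888] yang 34.64 tilt [ 0.005 -0.003 -1.   ] shift mm [463.9 264.4   7.1] twist -0.06379833121465595 F [-0.  -0.2 -0.8] gap 0.457
```

Request:
carry_out:
  deltas:
    - {"translation": [0.0355, 0.0203, 0], "twist": 0, "fingers": 0.03}
    - {"translation": [0.0355, 0.0203, 0], "twist": 0, "fingers": 0.03}
    - {"translation": [0.0355, 0.0203, 0], "twist": 0, "fingers": 0.03}
    - {"translation": [0.0355, 0.0203, 0], "twist": 0, "fingers": 0.03}
    - {"translation": [0.0355, 0.0203, 0], "twist": 0, "fingers": 0.03}
    - {"translation": [0.0355, 0.0203, 0], "twist": 0, "fingers": 0.03}
    - {"translation": [0.0355, 0.0203, 0], "twist": 0, "fingers": 0.03}
    - {"translation": [0.0355, 0.0203, 0], "twist": 0, "fingers": 0.03}
    - {"translation": [0.0355, 0.0203, 0], "twist": 0, "fingers": 0.03}
    - {"translation": [0.0355, 0.0203, 0], "twist": 0, "fingers": 0.03}
    - {"translation": [0.0355, 0.0203, 0], "twist": 0, "fingers": 0.03}
    - {"translation": [0.0355, 0.0203, 0], "twist": 0, "fingers": 0.03}
    - {"translation": [0.0355, 0.0203, 0], "twist": 0, "fingers": 0.03}
    - {"translation": [0, 0, 0.03], "twist": 0, "fingers": 0.03}
    - {"translation": [0, 0, 0.04], "twist": 0, "fingers": 0.03}
    - {"translation": [0, 0, 0.04], "twist": 0, "fingers": 0.03}
    - {"translation": [0, 0, 0.02], "twist": 0, "fingers": 0.03}
    - {"translation": [0, 0, 0], "twist": 0, "fingers": 0.03}

```text
time: 7.35
tcp_pos: [0.461, 0.1825, 0.151]
ee_rot: [-0.002, 0.463, 0.886, -0.004]
ft_force: [-0.1, -0.2, -1.5]
finger_gap: 0.45
```

```bash
cat >> h.py <<'E'
def W(B,yaw,x,y,z):
    a=np.radians(yaw);return np.array([B[0]+x*np.cos(a)-y*np.sin(a),B[1]+x*np.sin(a)+y*np.cos(a),z])
E
python3 - <<'E'
from h import *
import pickle
c=cap('wrist','w3.png');pickle.dump(c,open('c3.pkl','wb'))
go([.465,.185,.07],34.7)
B=(.494,.082);
for n,p in dict(c1=(-.062,-.065,.018),c2=(.068,-.065,.018),c3=(.068,.065,.018),c4=(-.062,.065,.018),fence_end=(-.015,-.02,.034),inner=(-.015,.051,.034),stopend=(-.061,.051,.034),bar=(.05,.031,.16),handle=(-.035,.031,.215)).items():print(n,proj(c,W(B,-145.3,*p)).round(1))
E
```

```text
t 7.4 tcp [0.4628 0.1832 0.1534] yang 34.77 tilt [-0.004 -0.003 -1.   ] shift mm [ 0.2  3.2 83.4] twist 0.07051033848293287 F [ 0.4 -0.4 -1. ] gap 0.454
c1 [351.7 233.8]
c2 [202.7 233. ]
c3 [215.  356.6]
c4 [347.3 357.6]
fence_end [297.3 289. ]
inner [298.3 357.1]
stopend [348.1 357.5]
bar [167.6 489.4]
handle [322.5 642.9]
```

View pics/w3.png

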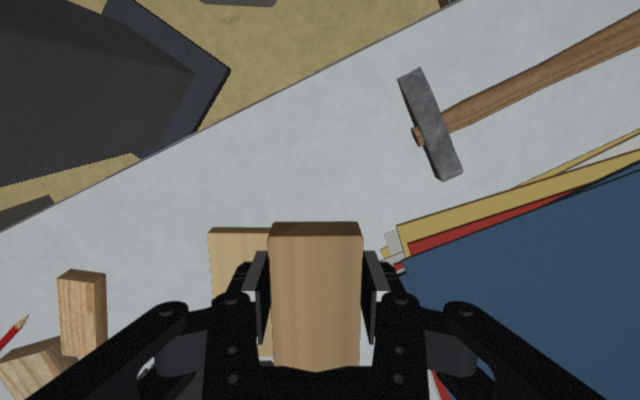

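The picture shows the held blank at cols 269–362, its rear edge at row 238. The board's corner c2 is at (209,228), with the edges parallel to the blank. I'll work out the blank against the board within this same image.

```bash
python3 - <<'E'
from h import *
import pickle
c=pickle.load(open('c3.pkl','rb'))
z=.167
l=plane(c,269,238,z);r=plane(c,362,238,z);k=plane(c,209,228,.018);k0=plane(c,272,228,.018)
print('blank w',np.linalg.norm(l-r),'rear mid',(l+r)/2,'ang',np.degrees(np.arctan2(*(l-r)[1::-1])),'edge ang',np.degrees(np.arctan2(*(k-k0)[1::-1])))
lb=plane(c,271,222,.147);rb=plane(c,361,222,.147);print('w',np.linalg.norm(lb-rb),(lb+rb)/2)
yaw=-145.3;a=np.radians(yaw);X=np.array([np.cos(a),np.sin(a)]);Y=np.array([-X[1],X[0]])
B=k[:2]-.068*X+.065*Y;print('B from c2',B)
m=((l+r)/2)[:2];print('blank rear in board',(m-B)@X,(m-B)@Y)
t=np.array([.4634,.1836]);print('tcp in board',(t-B)@X,(t-B)@Y,'depth', .3)
E
```

```text
blank w 0.03743238930774521 rear mid [0.45046364 0.2001961  0.167     ] ang -144.9813985159602 edge ang -144.99741511726288
w 0.04132101426634116 [0.45069303 0.19999433 0.147     ]
B from c2 [0.49622095 0.08926188]
blank rear in board -0.025533483127069954 -0.1172526136075425
tcp in board -0.026721210635608436 -0.09624382461183477 depth 0.3
```

Request:
carry_out:
  deltas:
    - {"translation": [0, 0.014, 0], "twist": -0.2, "fingers": 0.03}
    - {"translation": [0, 0, 0.03], "twist": 0, "fingers": 0.03}
    - {"translation": [0, 0, 0.04], "twist": 0, "fingers": 0.03}
    - {"translation": [0, 0, 0.03], "twist": 0, "fingers": 0.03}
    - {"translation": [0, 0, 0.015], "twist": 0, "fingers": 0.03}
    - {"translation": [0, 0, 0], "twist": 0, "fingers": 0.03}
    - {"translation": [0, 0, 0], "twist": 0, "fingers": 0.03}

```text
time: 8.1
tcp_pos: [0.4771, 0.1926, 0.0417]
ee_rot: [0.001, 0.462, 0.887, 0.001]
ft_force: [-0.3, 0.7, -0.6]
finger_gap: 0.455
```

```bash
python3 - <<'E'
from h import *
for i in range(4): go([.47,.19,.03],35); env.capture('top')
E
```

```text
t 8.1 tcp [0.4771 0.1926 0.0417] yang 34.94 tilt [ 0.002  0.001 -1.   ] shift mm [ 1.9 -7.3 11.7] twist -0.062307556415248655 F [-0.3  0.7 -0.6] gap 0.455
t 8.15 tcp [0.4774 0.1928 0.0421] yang 34.93 tilt [ 0.003  0.002 -1.   ] shift mm [ 1.9 -7.7 12.1] twist -0.06676262099017549 F [ 0.1 -0.9 -0.6] gap 0.453
t 8.2 tcp [0.4775 0.1929 0.0422] yang 34.93 tilt [ 0.003  0.002 -1.   ] shift mm [ 1.9 -7.8 12.2] twist -0.06942550135528336 F [-0.1  0.1 -1.6] gap 0.459
t 8.25 tcp [0.4773 0.1928 0.0421] yang 34.92 tilt [ 0.003  0.002 -1.   ] shift mm [ 1.9 -7.6 12.1] twist -0.0785066098988807 F [ 0.4 -0.  -1.2] gap 0.451
```

Request:
carry_out:
  deltas:
    - {"translation": [0, 0, 0.01], "twist": 0, "fingers": 0.03}
    - {"translation": [0, 0, 0.002], "twist": 0, "fingers": 0.03}
    - {"translation": [0, 0, 0.002], "twist": 0, "fingers": 0.03}
    - {"translation": [0, 0, 0], "twist": 0, "fingers": 0.03}

```text
time: 8.7
tcp_pos: [0.4756, 0.1918, 0.0259]
ee_rot: [-0.0, 0.463, 0.887, -0.0]
ft_force: [-0.1, -0.4, -1.0]
finger_gap: 0.454
```

Request:
carry_out:
  deltas:
    - {"translation": [0, 0, 0.002], "twist": 0, "fingers": 0.03}
    - {"translation": [0, 0, 0], "twist": 0, "fingers": 0.03}

```text
time: 8.9
tcp_pos: [0.4761, 0.1921, 0.0249]
ee_rot: [-0.0, 0.463, 0.887, 0.0]
ft_force: [-1.6, -0.5, 5.2]
finger_gap: 0.451
```

Request:
carry_out:
  deltas:
    - {"translation": [0, 0, 0.002], "twist": 0, "fingers": 0.03}
    - {"translation": [0, 0, 0], "twist": 0, "fingers": 0.03}

```text
time: 9.1
tcp_pos: [0.4762, 0.1928, 0.0236]
ee_rot: [-0.0, 0.462, 0.887, 0.001]
ft_force: [-4.9, -0.1, 10.2]
finger_gap: 0.454
```

Request:
carry_out:
  deltas:
    - {"translation": [0, 0, -0.004], "twist": 0, "fingers": 0.03}
    - {"translation": [-0.012, 0, 0], "twist": 0, "fingers": 0.03}
    - {"translation": [-0.012, 0, 0], "twist": 0, "fingers": 0.03}
    - {"translation": [-0.012, 0, 0], "twist": 0, "fingers": 0.03}
    - {"translation": [-0.004, 0, 0], "twist": 0, "fingers": 0.03}
    - {"translation": [0, 0, 0], "twist": 0, "fingers": 0.03}

```text
time: 9.7
tcp_pos: [0.4994, 0.1578, 0.0262]
ee_rot: [0.0, 0.464, 0.886, -0.0]
ft_force: [0.1, -0.4, -1.0]
finger_gap: 0.455
```

```bash
python3 - <<'E'
from h import *
for i in range(2): go([.4763,.1927,.0245],34.9); c=cap('scene')
x0,y0,x1,y1=(220,120,320,220);o=cv2.resize(c['img'][y0:y1,x0:x1],(600,600),interpolation=2)
cv2.imwrite('pics/s4.png',o[:,:,::-1])
E
```

```text
t 9.7 tcp [0.4994 0.1578 0.0262] yang 34.76 tilt [ 0.    -0.001 -1.   ] shift mm [41.9  0.9  1.6] twist -0.14024601787642155 F [ 0.1 -0.4 -1. ] gap 0.455
t 9.75 tcp [0.4989 0.1586 0.0261] yang 34.82 tilt [-0. -0. -1.] shift mm [40.9  0.9  1.6] twist -0.07894618391634367 F [-0.7 -0.4 -1.7] gap 0.456
```

View pics/s4.png

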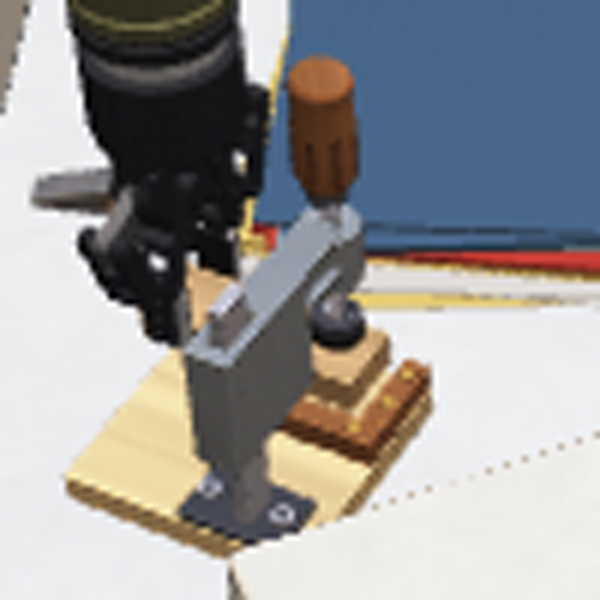

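The blank is under the foot, in front of the end stop and slightly off the fence. Now I'll press it onto the stop.

Request:
carry_out:
  deltas:
    - {"translation": [-0.003, 0, 0], "twist": 0, "fingers": 0.03}
    - {"translation": [-0.003, 0, 0], "twist": 0, "fingers": 0.03}
    - {"translation": [0, 0, 0], "twist": 0, "fingers": 0.03}

```text
time: 10.1
tcp_pos: [0.5025, 0.154, 0.0264]
ee_rot: [0.0, 0.463, 0.887, 0.0]
ft_force: [0.6, -0.4, -1.4]
finger_gap: 0.454
```

Request:
carry_out:
  deltas:
    - {"translation": [-0.003, 0, 0], "twist": 0, "fingers": 0.03}
    - {"translation": [0, 0, 0], "twist": 0, "fingers": 0.03}

```text
time: 10.3
tcp_pos: [0.5042, 0.1515, 0.0264]
ee_rot: [0.0, 0.463, 0.887, 0.0]
ft_force: [-0.1, 0.0, -1.5]
finger_gap: 0.455
```

Request:
carry_out:
  deltas:
    - {"translation": [-0.003, 0, 0], "twist": 0, "fingers": 0.03}
    - {"translation": [0, 0, 0], "twist": 0, "fingers": 0.03}

```text
time: 10.5
tcp_pos: [0.5054, 0.15, 0.0263]
ee_rot: [-0.001, 0.462, 0.887, 0.0]
ft_force: [-1.5, 1.8, -1.3]
finger_gap: 0.456
```

Request:
carry_out:
  deltas:
    - {"translation": [0, -0.003, 0], "twist": 0, "fingers": 0.03}
    - {"translation": [0, 0, 0], "twist": 0, "fingers": 0.03}

```text
time: 10.7
tcp_pos: [0.5029, 0.1483, 0.0264]
ee_rot: [-0.0, 0.462, 0.887, 0.0]
ft_force: [-0.3, 3.2, -0.5]
finger_gap: 0.455
```

Request:
carry_out:
  deltas:
    - {"translation": [0, -0.003, 0], "twist": 0, "fingers": 0.03}
    - {"translation": [0, 0, 0], "twist": 0, "fingers": 0.03}

```text
time: 10.9
tcp_pos: [0.5004, 0.1465, 0.0264]
ee_rot: [-0.0, 0.462, 0.887, 0.0]
ft_force: [-1.1, 4.0, -0.3]
finger_gap: 0.456
```

Request:
carry_out:
  deltas:
    - {"translation": [0, -0.002, 0], "twist": 0, "fingers": 0.03}
    - {"translation": [0, 0, 0], "twist": 0, "fingers": 0.03}

```text
time: 11.1
tcp_pos: [0.4989, 0.1455, 0.0264]
ee_rot: [-0.0, 0.462, 0.887, 0.0]
ft_force: [-1.8, 4.5, -0.6]
finger_gap: 0.458
```

Request:
carry_out:
  deltas:
    - {"translation": [0, -0.002, 0], "twist": 0, "fingers": 0.03}
    - {"translation": [0, 0, 0], "twist": 0, "fingers": 0.03}

```text
time: 11.3
tcp_pos: [0.4973, 0.1443, 0.0264]
ee_rot: [-0.0, 0.462, 0.887, 0.0]
ft_force: [-1.6, 4.9, -1.3]
finger_gap: 0.456
```

Request:
carry_out:
  deltas:
    - {"translation": [0, -0.002, 0], "twist": 0, "fingers": 0.03}
    - {"translation": [0, 0, 0], "twist": 0, "fingers": 0.03}

```text
time: 11.5
tcp_pos: [0.4958, 0.1433, 0.0265]
ee_rot: [-0.0, 0.462, 0.887, 0.001]
ft_force: [-0.6, 4.8, -0.1]
finger_gap: 0.453
```

Request:
carry_out:
  deltas:
    - {"translation": [0, -0.002, 0], "twist": 0, "fingers": 0.03}
    - {"translation": [0, 0, 0], "twist": 0, "fingers": 0.03}

```text
time: 11.7
tcp_pos: [0.4957, 0.1432, 0.0269]
ee_rot: [0.001, 0.462, 0.887, 0.002]
ft_force: [3.0, 7.3, -4.0]
finger_gap: 0.459
```

Request:
carry_out:
  deltas:
    - {"translation": [0, 0, 0.0015], "twist": 0, "fingers": 0.03}
    - {"translation": [0, 0, 0.0015], "twist": 0, "fingers": 0.03}
    - {"translation": [0, 0, 0], "twist": 0, "fingers": 0.03}

```text
time: 12.0
tcp_pos: [0.4957, 0.1433, 0.0252]
ee_rot: [0.0, 0.462, 0.887, 0.002]
ft_force: [-2.2, 6.0, 9.1]
finger_gap: 0.458
```

Request:
carry_out:
  deltas:
    - {"translation": [-0.001, -0.001, 0], "twist": 0, "fingers": 0.03}
    - {"translation": [0, 0, 0], "twist": 0, "fingers": 0.03}

```text
time: 12.2
tcp_pos: [0.4957, 0.1433, 0.0253]
ee_rot: [0.001, 0.462, 0.887, 0.003]
ft_force: [-1.5, 9.0, 7.2]
finger_gap: 0.453
```

The contacts say the blank is on both the fence and the stop. They put the board frame at B≈(0.4946, 0.0839), yaw -145°, which matches the triangulated bar top to within 1 mm. Releasing and rising.

Request:
carry_out:
  deltas:
    - {"translation": [0.0005, 0.0005, 0], "twist": 0, "fingers": 0.06}
    - {"translation": [0, 0, 0], "twist": 0, "fingers": 0.06}
    - {"translation": [0, 0, 0], "twist": 0, "fingers": 0.06}
    - {"translation": [0, 0, -0.02], "twist": 0, "fingers": 0.06}
    - {"translation": [0, 0, -0.04], "twist": 0, "fingers": 0.06}
    - {"translation": [0, 0, -0.04], "twist": 0, "fingers": 0.06}
    - {"translation": [0, 0, -0.04], "twist": 0, "fingers": 0.0}
    - {"translation": [0, 0, -0.04], "twist": -8, "fingers": 0.0}
    - {"translation": [0, 0, -0.04], "twist": -8, "fingers": 0.0}
    - {"translation": [0, 0, -0.04], "twist": -8, "fingers": 0.0}
    - {"translation": [0, 0, 0], "twist": -8, "fingers": 0.0}
    - {"translation": [0, 0, 0], "twist": -8, "fingers": 0.0}
    - {"translation": [0, 0, 0], "twist": -8, "fingers": 0.0}
    - {"translation": [0, 0, 0], "twist": -8, "fingers": 0.0}
    - {"translation": [0, 0, 0], "twist": -8, "fingers": 0.0}
    - {"translation": [0, 0, 0], "twist": -8, "fingers": 0.0}
    - {"translation": [0, 0, 0], "twist": -8, "fingers": 0.0}
    - {"translation": [0, 0, 0], "twist": -8, "fingers": 0.0}
    - {"translation": [0, 0, 0], "twist": -2, "fingers": 0.0}
    - {"translation": [0, 0, 0], "twist": 0, "fingers": 0.0}

```text
time: 14.2
tcp_pos: [0.4941, 0.1396, 0.2829]
ee_rot: [-0.0, -0.299, 0.954, -0.0]
ft_force: [0.5, -0.1, -0.2]
finger_gap: -0.003
```

```bash
python3 - <<'E'
from h import *
import pickle
go([.4943,.0459,.285],125); print(np.round(env.get_state()['qpos'],2))
c=cap('wrist','w5.png');pickle.dump(c,open('c5.pkl','wb'))
B=(.4946,.0839)
for n,p in dict(rear1=(-.055,-.069,.038),rear2=(-.015,-.069,.038),bar=(.05,.031,.16),rest=(.019,.031,.15),handle=(-.035,.031,.215)).items():print(n,W(B,-145,*p),proj(c,W(B,-145,*p)).round(1))
E
```

```text
t 14.2 tcp [0.4941 0.1396 0.2829] yang 124.81 tilt [-0.001 -0.001 -1.   ] shift mm [ 53.3 -77.   -2. ] twist -0.18734934204911724 F [ 0.5 -0.1 -0.2] gap -0.003
[-0.97 -0.01  0.65  1.72  0.01  1.43  1.85]
rear1 [0.50007659 0.1719682  0.038     ] [335.6 187.9]
rear2 [0.46731051 0.14902514 0.038     ] [336.1 153.8]
bar [0.47142327 0.02982746 0.16      ] [212.1  89.8]
rest [0.49681698 0.04760833 0.15      ] [219.3 131.4]
handle [0.54105119 0.07858146 0.215     ] [199.3 222.7]
```

View pics/w5.png

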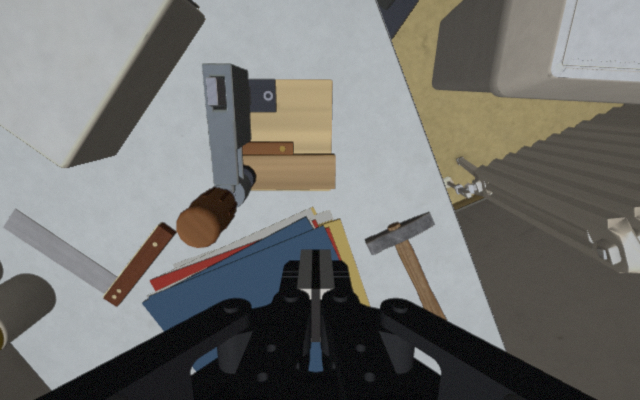

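The blank sits on the fence, with its rear end at col 335 as predicted. The handle top at (199,226) and the bar top at (214,92) match the frame. Now I'll move over the thumb rest with the fingers shut.

Request:
carry_out:
  deltas:
    - {"translation": [0.0178, -0.0257, 0], "twist": -0.2, "fingers": 0}
    - {"translation": [0.0178, -0.0257, 0], "twist": 0, "fingers": 0}
    - {"translation": [0.0178, -0.0257, 0], "twist": 0, "fingers": 0}
    - {"translation": [0, 0, 0], "twist": 0, "fingers": 0}
    - {"translation": [0, 0, 0.04], "twist": 0, "fingers": 0}
    - {"translation": [0, 0, 0.04], "twist": 0, "fingers": 0}
    - {"translation": [0, 0, 0.03], "twist": 0, "fingers": 0}
    - {"translation": [0, 0, 0], "twist": 0, "fingers": 0}

```text
time: 15.05
tcp_pos: [0.4914, 0.0466, 0.1694]
ee_rot: [-0.004, -0.301, 0.954, -0.0]
ft_force: [-0.3, -0.4, 0.9]
finger_gap: 0.002
```

```bash
python3 - <<'E'
from h import *
for i in range(3): go([.4943,.0459,.15],125); c=cap('scene')
x0,y0,x1,y1=(220,120,320,220);o=cv2.resize(c['img'][y0:y1,x0:x1],(600,600),interpolation=2)
cv2.imwrite('pics/s6.png',o[:,:,::-1])
E
```

```text
t 15.05 tcp [0.4914 0.0466 0.1694] yang 125.05 tilt [-0.008 -0.003 -1.   ] shift mm [-2.2 -2.3 19.4] twist 0.05356361395402587 F [-0.3 -0.4  0.9] gap 0.002
t 15.1 tcp [0.4933 0.0468 0.172 ] yang 125.06 tilt [-0.004 -0.002 -1.   ] shift mm [-0.4 -1.3 22. ] twist 0.06124652087072491 F [-0.4 -0.1 -0. ] gap -0.003
t 15.15 tcp [0.4948 0.047  0.1738] yang 125.08 tilt [-0.    -0.001 -1.   ] shift mm [ 1.  -0.6 23.8] twist 0.07723522685503781 F [0.  0.2 1.2] gap 0.001
```

View pics/s6.png

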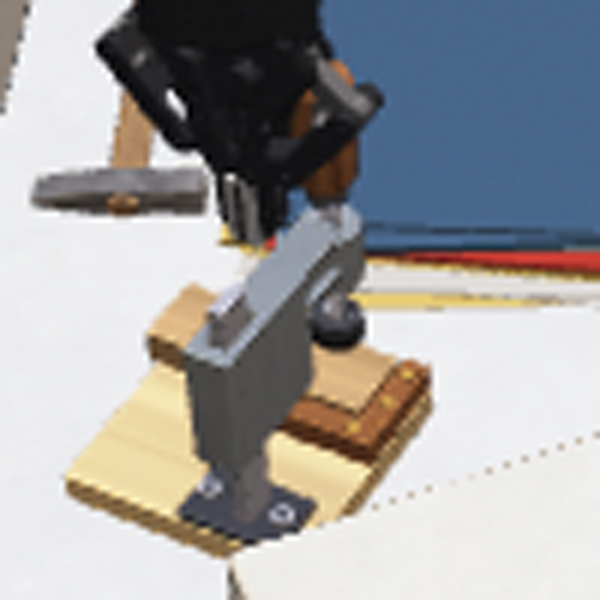

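The shut fingers stand above the hub just behind the bar, and the blank is seated against fence and stop. Pressing down in steps.

Request:
carry_out:
  deltas:
    - {"translation": [0, 0, 0.008], "twist": 0, "fingers": 0}
    - {"translation": [0, 0, 0.005], "twist": 0, "fingers": 0}
    - {"translation": [0, 0, 0.003], "twist": 0, "fingers": 0}
    - {"translation": [0, 0, 0.003], "twist": 0, "fingers": 0}
    - {"translation": [0, 0, 0], "twist": 0, "fingers": 0}

```text
time: 15.7
tcp_pos: [0.4944, 0.0468, 0.154]
ee_rot: [-0.0, -0.302, 0.953, -0.0]
ft_force: [0.3, 0.2, 0.5]
finger_gap: 0.002
```

Request:
carry_out:
  deltas:
    - {"translation": [0, 0, 0.003], "twist": 0, "fingers": 0}
    - {"translation": [0, 0, 0.003], "twist": 0, "fingers": 0}
    - {"translation": [0, 0, 0], "twist": 0, "fingers": 0}

```text
time: 16.0
tcp_pos: [0.4943, 0.0468, 0.1479]
ee_rot: [-0.0, -0.302, 0.953, -0.0]
ft_force: [0.1, -0.6, -0.5]
finger_gap: 0.001
```

Request:
carry_out:
  deltas:
    - {"translation": [0, 0, 0.003], "twist": 0, "fingers": 0}
    - {"translation": [0, 0, 0.003], "twist": 0, "fingers": 0}
    - {"translation": [0, 0, 0], "twist": 0, "fingers": 0}

```text
time: 16.3
tcp_pos: [0.4943, 0.0468, 0.1419]
ee_rot: [-0.0, -0.302, 0.953, -0.0]
ft_force: [-0.5, -0.4, 0.2]
finger_gap: -0.001
```

Request:
carry_out:
  deltas:
    - {"translation": [0, 0, 0.003], "twist": 0, "fingers": 0}
    - {"translation": [0, 0, 0.003], "twist": 0, "fingers": 0}
    - {"translation": [0, 0, 0], "twist": 0, "fingers": 0}

```text
time: 16.6
tcp_pos: [0.4945, 0.0469, 0.136]
ee_rot: [-0.0, -0.302, 0.953, -0.0]
ft_force: [-0.1, -0.5, 0.1]
finger_gap: 0.002
```

Request:
carry_out:
  deltas:
    - {"translation": [0, 0, 0.003], "twist": 0, "fingers": 0}
    - {"translation": [0, 0, 0.003], "twist": 0, "fingers": 0}
    - {"translation": [0, 0, 0], "twist": 0, "fingers": 0}

```text
time: 16.9
tcp_pos: [0.4945, 0.0469, 0.1298]
ee_rot: [-0.0, -0.302, 0.953, -0.0]
ft_force: [0.1, -0.1, 0.0]
finger_gap: -0.004
```

Request:
carry_out:
  deltas:
    - {"translation": [0, 0, 0.003], "twist": 0, "fingers": 0}
    - {"translation": [0, 0, 0.003], "twist": 0, "fingers": 0}
    - {"translation": [0, 0, 0], "twist": 0, "fingers": 0}

```text
time: 17.2
tcp_pos: [0.4944, 0.0469, 0.1238]
ee_rot: [-0.0, -0.302, 0.953, -0.0]
ft_force: [0.1, -0.2, -0.7]
finger_gap: 0.002
```

```bash
python3 - <<'E'
from h import *
c=cap('scene');d=cap('top')
x0,y0,x1,y1=(220,120,320,220);o=np.hstack([cv2.resize(c['img'][y0:y1,x0:x1],(400,400),interpolation=2),cv2.resize(d['img'][180:260,215:295],(400,400),interpolation=2)])
cv2.imwrite('pics/s7.png',o[:,:,::-1])
E
```

```text
(no output)
```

View pics/s7.png

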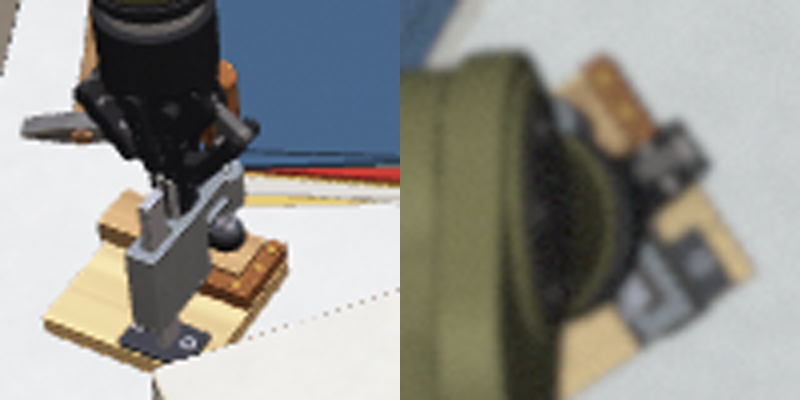

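The arm has slid down: the bar stands out further and the foot is closer to the blank. Little resistance is showing, so I'll keep pressing.

Request:
carry_out:
  deltas:
    - {"translation": [0, 0, 0.003], "twist": 0, "fingers": 0}
    - {"translation": [0, 0, 0.003], "twist": 0, "fingers": 0}

```text
time: 17.5
tcp_pos: [0.4948, 0.0469, 0.1185]
ee_rot: [0.0, -0.302, 0.953, 0.0]
ft_force: [-0.4, -0.7, 4.3]
finger_gap: 0.001
```

Request:
carry_out:
  deltas:
    - {"translation": [0, 0, 0.002], "twist": 0, "fingers": 0}
    - {"translation": [0, 0, 0.002], "twist": 0, "fingers": 0}

```text
time: 17.7
tcp_pos: [0.4945, 0.0467, 0.1142]
ee_rot: [-0.0, -0.302, 0.953, -0.0]
ft_force: [-2.7, -0.8, 5.9]
finger_gap: 0.003
```

Request:
carry_out:
  deltas:
    - {"translation": [0, 0, 0.002], "twist": 0, "fingers": 0}
    - {"translation": [0, 0, 0.001], "twist": 0, "fingers": 0}

```text
time: 17.9
tcp_pos: [0.4939, 0.0462, 0.112]
ee_rot: [-0.001, -0.301, 0.954, 0.0]
ft_force: [-7.2, -2.6, 17.4]
finger_gap: 0.001
```

Request:
carry_out:
  deltas:
    - {"translation": [0, 0, 0], "twist": 0, "fingers": 0}
    - {"translation": [0, 0, 0], "twist": 0, "fingers": 0}

```text
time: 18.1
tcp_pos: [0.4939, 0.0462, 0.112]
ee_rot: [-0.001, -0.301, 0.954, 0.0]
ft_force: [-6.4, -1.9, 12.5]
finger_gap: -0.002
```

Request:
carry_out:
  deltas:
    - {"translation": [0, 0, 0.0005], "twist": 0, "fingers": 0}
    - {"translation": [0, 0, 0], "twist": 0, "fingers": 0}

```text
time: 18.3
tcp_pos: [0.4939, 0.0462, 0.1119]
ee_rot: [-0.001, -0.301, 0.954, 0.0]
ft_force: [-8.2, -1.9, 16.2]
finger_gap: -0.002
```

Request:
carry_out:
  deltas:
    - {"translation": [0, 0, 0.0005], "twist": 0, "fingers": 0}
    - {"translation": [0, 0, 0], "twist": 0, "fingers": 0}

```text
time: 18.5
tcp_pos: [0.4939, 0.0462, 0.1118]
ee_rot: [-0.001, -0.301, 0.954, 0.001]
ft_force: [-9.2, -2.2, 18.9]
finger_gap: 0.002
```

Request:
carry_out:
  deltas:
    - {"translation": [0, 0, -0.003], "twist": 0, "fingers": 0}
    - {"translation": [0, 0, -0.02], "twist": 0, "fingers": 0}
    - {"translation": [0, 0, -0.04], "twist": 0, "fingers": 0}
    - {"translation": [0, 0, -0.04], "twist": 0, "fingers": 0}
    - {"translation": [0, 0, -0.04], "twist": 0, "fingers": 0.07}
    - {"translation": [0, 0, -0.03], "twist": 0, "fingers": 0.07}
    - {"translation": [0, 0, 0], "twist": 0, "fingers": 0.07}

```text
time: 19.2
tcp_pos: [0.497, 0.0473, 0.2872]
ee_rot: [0.004, -0.302, 0.953, 0.0]
ft_force: [0.5, -0.4, -1.2]
finger_gap: 0.507
```

```bash
python3 - <<'E'
from h import *
import pickle
c=cap('scene');d=cap('wrist');a=cap('top');pickle.dump((c,d,a),open('c8.pkl','wb'))
go([.5411,.0786,.25],125);print(np.round(env.get_state()['qpos'],2))
x0,y0,x1,y1=(230,120,310,220);o=np.hstack([cv2.resize(c['img'][y0:y1,x0:x1],(320,400),interpolation=2),cv2.resize(d['img'][:,160:640],(480,400))])
cv2.imwrite('pics/s8.png',o[:,:,::-1])
for X in([.5411,.0786,.17],[.4714,.0298,.16]): print([proj(k,X).round(1) for k in(c,d,a)])
E
```

```text
t 19.35 tcp [0.4941 0.047  0.2822] yang 125.11 tilt [-0.001 -0.    -1.   ] shift mm [-56.6  -1.2  32.1] twist 0.11133053598010179 F [-0.2  0.5 -0.8] gap 0.762
[-0.91 -0.07  0.73  1.76  0.04  1.43  2.  ]
[array([274.1, 146.8]), array([315.5, 261.2]), array([236.4, 202.4])]
[array([258. , 169.3]), array([315.7, 157.7]), array([259.9, 236.1])]
```

View pics/s8.png

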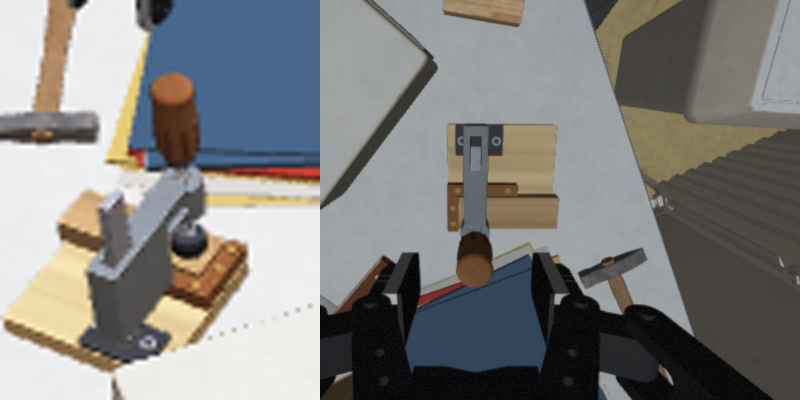

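The foot now rests on the blank. The handle is upright, with its top at about raw wrist pixel (315,268), as the frame predicts. Moving above it and pre-turning for one long stroke.

Request:
carry_out:
  deltas:
    - {"translation": [-0.028, -0.0006, 0], "twist": 0, "fingers": 0.07}
    - {"translation": [-0.028, -0.0006, 0], "twist": 0, "fingers": 0.07}
    - {"translation": [0, 0, 0], "twist": -8, "fingers": 0.07}
    - {"translation": [0, 0, 0], "twist": -8, "fingers": 0.07}
    - {"translation": [0, 0, 0], "twist": -8, "fingers": 0.07}
    - {"translation": [0, 0, 0.03], "twist": 0, "fingers": 0.07}
    - {"translation": [0, 0, 0.03], "twist": 0, "fingers": 0.07}
    - {"translation": [0, 0, 0], "twist": 0, "fingers": 0.07}

```text
time: 20.15
tcp_pos: [0.5374, 0.0775, 0.2178]
ee_rot: [-0.005, -0.493, 0.87, 0.001]
ft_force: [-0.7, 0.3, 0.2]
finger_gap: 0.817
```

```bash
python3 - <<'E'
from h import *
import pickle
for i in range(4): go([.5413,.0783,.132],149); w=env.capture('scene')
print(np.round(env.get_state()['qpos'],2))
c,d,a=pickle.load(open('c8.pkl','rb'))
for z in(.17,.175,.18,.185,.19):print(z,proj(d,[.5413,.0783,z]).round(1),proj(c,[.5413,.0783,z]).round(1))
E
```

```text
t 20.15 tcp [0.5374 0.0775 0.2178] yang 149.08 tilt [-0.01  -0.004 -1.   ] shift mm [-3.4 -3.5 85.7] twist 0.08489672562953388 F [-0.7  0.3  0.2] gap 0.817
t 20.2 tcp [0.539  0.0777 0.2204] yang 149.09 tilt [-0.006 -0.002 -1.   ] shift mm [-2.1 -2.  88.4] twist 0.08519798311093041 F [0.7 0.1 1.1] gap 0.819
t 20.25 tcp [0.5404 0.0779 0.2224] yang 149.09 tilt [-0.002 -0.001 -1.   ] shift mm [-1.  -0.7 90.4] twist 0.08532745579964285 F [-0.3  0.3  0.6] gap 0.818
t 20.3 tcp [0.5413 0.078  0.2236] yang 149.09 tilt [-0. -0. -1.] shift mm [-0.3  0.1 91.6] twist 0.09021285943555313 F [1.  0.3 0.6] gap 0.817
[-0.87  0.12  0.74  1.74 -0.08  1.31  2.49]
0.17 [315.  261.2] [274.3 146.8]
0.175 [315. 264.] [274.1 145.4]
0.18 [315.  266.8] [274. 144.]
0.185 [315.  269.7] [273.9 142.5]
0.19 [315.  272.8] [273.7 141.1]
```

Request:
carry_out:
  deltas:
    - {"translation": [0, 0, 0.025], "twist": 0, "fingers": 0.07}
    - {"translation": [0, 0, 0.03], "twist": 0, "fingers": 0.07}
    - {"translation": [0, 0, 0.025], "twist": 0, "fingers": 0.07}
    - {"translation": [0, 0, 0.01], "twist": 0, "fingers": 0.07}
    - {"translation": [0, 0, 0], "twist": 0, "fingers": 0.07}
    - {"translation": [0, 0, 0], "twist": 0, "fingers": 0.07}
  grip_force: 50

```text
time: 20.95
tcp_pos: [0.5423, 0.0783, 0.1349]
ee_rot: [0.001, -0.493, 0.87, -0.0]
ft_force: [-0.9, -0.0, 0.9]
finger_gap: 0.822
```

Request:
carry_out:
  deltas:
    - {"translation": [0, 0, 0], "twist": 0, "fingers": 0.02}
    - {"translation": [0, 0, 0], "twist": 0, "fingers": 0.02}
    - {"translation": [0, 0, 0], "twist": 0, "fingers": 0.02}
    - {"translation": [0, 0, 0], "twist": 0, "fingers": 0.02}
    - {"translation": [0, 0, 0], "twist": 0, "fingers": 0.02}
    - {"translation": [0, 0, 0], "twist": 0, "fingers": 0.02}
  grip_force: 50

```text
time: 21.55
tcp_pos: [0.5415, 0.0785, 0.1343]
ee_rot: [0.001, -0.493, 0.87, 0.0]
ft_force: [-2.2, -0.2, 6.1]
finger_gap: 0.335
```

Request:
carry_out:
  deltas:
    - {"translation": [0, 0, 0], "twist": 7, "fingers": 0.02}
    - {"translation": [0, 0, 0], "twist": 7, "fingers": 0.02}
    - {"translation": [0, 0, 0], "twist": 7, "fingers": 0.02}
    - {"translation": [0, 0, 0], "twist": 7, "fingers": 0.02}
    - {"translation": [0, 0, 0], "twist": 7, "fingers": 0.02}
    - {"translation": [0, 0, 0], "twist": 7, "fingers": 0.02}
    - {"translation": [0, 0, 0], "twist": 7, "fingers": 0.02}
    - {"translation": [0, 0, 0], "twist": 7, "fingers": 0.02}
    - {"translation": [0, 0, 0], "twist": 7, "fingers": 0.02}
    - {"translation": [0, 0, 0], "twist": 7, "fingers": 0.02}
    - {"translation": [0, 0, 0], "twist": 0, "fingers": 0.02}

```text
time: 22.65
tcp_pos: [0.5417, 0.0777, 0.134]
ee_rot: [0.001, 0.096, 0.995, 0.0]
ft_force: [-0.0, -2.1, 4.6]
finger_gap: 0.331
```

```bash
python3 - <<'E'
from h import *
go([.5413,.0783,.132],-121); s=env.get_state();print(np.round(s['qpos'],2),np.round(s['torque'],2))
E
```

```text
t 22.65 tcp [0.5417 0.0777 0.134 ] yang 79.04 tilt [ 0.001  0.    -1.   ] shift mm [0.5 0.6 2. ] twist -159.96163782204064 F [-0.  -2.1  4.6] gap 0.331
[-0.99  0.24  0.9   1.86 -0.2   1.14  1.37] [ 0.07  0.19 -0.2 ]
```

Request:
carry_out:
  deltas:
    - {"translation": [0, 0, 0], "twist": 7, "fingers": 0.02}
    - {"translation": [0, 0, 0], "twist": 7, "fingers": 0.02}
    - {"translation": [0, 0, 0], "twist": 7, "fingers": 0.02}
    - {"translation": [0, 0, 0], "twist": 7, "fingers": 0.02}
    - {"translation": [0, 0, 0], "twist": 7, "fingers": 0.02}
    - {"translation": [0, 0, 0], "twist": 7, "fingers": 0.02}
    - {"translation": [0, 0, 0], "twist": 7, "fingers": 0.02}
    - {"translation": [0, 0, 0], "twist": 7, "fingers": 0.02}
    - {"translation": [0, 0, 0], "twist": 7, "fingers": 0.02}
    - {"translation": [0, 0, 0], "twist": 7, "fingers": 0.02}
    - {"translation": [0, 0, 0], "twist": 7, "fingers": 0.02}
    - {"translation": [0, 0, 0], "twist": 7, "fingers": 0.02}
    - {"translation": [0, 0, 0], "twist": 7, "fingers": 0.02}
    - {"translation": [0, 0, 0], "twist": 7, "fingers": 0.02}
    - {"translation": [0, 0, 0], "twist": 7, "fingers": 0.02}
    - {"translation": [0, 0, 0], "twist": 0, "fingers": 0.02}

```text
time: 24.25
tcp_pos: [0.5398, 0.0759, 0.1332]
ee_rot: [0.0, 0.848, 0.53, -0.002]
ft_force: [-6.2, -4.9, 5.9]
finger_gap: 0.336
```

```bash
python3 - <<'E'
from h import *
go([.5413,.0783,.132],-121); s=env.get_state();print(np.round(s['qpos'],2),np.round(s['torque'],2))
E
```

```text
t 24.25 tcp [0.5398 0.0759 0.1332] yang -25.96 tilt [-0.003 -0.002 -1.   ] shift mm [2.8 0.3 1.2] twist 95.04439409205233 F [-6.2 -4.9  5.9] gap 0.336
[-1.2   0.34  1.2   1.86 -0.34  1.17 -0.34] [-0.57  0.73 -0.1 ]
```

Joint 3 is nearing its limit of 1.24, and the handle has turned 175°. I'll let go, turn back and regrip for the remaining 95°.

Request:
carry_out:
  deltas:
    - {"translation": [0, 0, 0], "twist": 0, "fingers": 0.06}
    - {"translation": [0, 0, 0], "twist": 0, "fingers": 0.06}
    - {"translation": [0, 0, 0], "twist": 0, "fingers": 0.06}
    - {"translation": [0, 0, 0], "twist": -8, "fingers": 0.06}
    - {"translation": [0, 0, 0], "twist": -8, "fingers": 0.06}
    - {"translation": [0, 0, 0], "twist": -8, "fingers": 0.06}
    - {"translation": [0, 0, 0], "twist": -8, "fingers": 0.06}
    - {"translation": [0, 0, 0], "twist": -8, "fingers": 0.06}
    - {"translation": [0, 0, 0], "twist": -8, "fingers": 0.06}
    - {"translation": [0, 0, 0], "twist": -8, "fingers": 0.06}
    - {"translation": [0, 0, 0], "twist": -8, "fingers": 0.06}
    - {"translation": [0, 0, 0], "twist": -8, "fingers": 0.06}
    - {"translation": [0, 0, 0], "twist": -8, "fingers": 0.06}
    - {"translation": [0, 0, 0], "twist": -8, "fingers": 0.06}
    - {"translation": [0, 0, 0], "twist": -8, "fingers": 0.06}
    - {"translation": [0, 0, 0], "twist": -8, "fingers": 0.06}

```text
time: 25.85
tcp_pos: [0.5412, 0.0784, 0.1333]
ee_rot: [0.0, 0.1, 0.995, 0.0]
ft_force: [-0.1, -0.0, 0.2]
finger_gap: 0.703
```

Request:
carry_out:
  deltas:
    - {"translation": [0, 0, 0], "twist": -8, "fingers": 0.06}
    - {"translation": [0, 0, 0], "twist": -8, "fingers": 0.06}
    - {"translation": [0, 0, 0], "twist": -8, "fingers": 0.06}
    - {"translation": [0, 0, 0], "twist": -8, "fingers": 0.06}
    - {"translation": [0, 0, 0], "twist": 0, "fingers": 0.06}
    - {"translation": [0, 0, 0], "twist": 0, "fingers": 0.06}

```text
time: 26.45
tcp_pos: [0.5412, 0.0782, 0.1333]
ee_rot: [0.0, -0.173, 0.985, 0.0]
ft_force: [0.6, -0.1, -0.6]
finger_gap: 0.707
```

```bash
python3 - <<'E'
from h import *
go([.541,.078,.134],15); s=env.get_state();print(np.round(s['qpos'],2),np.round(s['torque'],2))
E
```

```text
t 26.45 tcp [0.5412 0.0782 0.1333] yang 109.95 tilt [ 0.  0. -1.] shift mm [ 0.3 -0.1 -0.7] twist 94.94613307556159 F [ 0.6 -0.1 -0.6] gap 0.707
[-0.87  0.21  0.77  1.86 -0.16  1.14  1.87] [-0.03  0.04  0.01]
```

Request:
carry_out:
  deltas:
    - {"translation": [0.0008, 0, 0], "twist": 0, "fingers": 0.02}
    - {"translation": [0, 0, 0], "twist": 0, "fingers": 0.02}
    - {"translation": [0, 0, 0], "twist": 0, "fingers": 0.02}
    - {"translation": [0, 0, 0], "twist": 0, "fingers": 0.02}
    - {"translation": [0, 0, 0], "twist": 0, "fingers": 0.02}
    - {"translation": [0, 0, 0], "twist": 8, "fingers": 0.02}
    - {"translation": [0, 0, 0], "twist": 8, "fingers": 0.02}
    - {"translation": [0, 0, 0], "twist": 8, "fingers": 0.02}
    - {"translation": [0, 0, 0], "twist": 8, "fingers": 0.02}
    - {"translation": [0, 0, 0], "twist": 8, "fingers": 0.02}
    - {"translation": [0, 0, 0], "twist": 8, "fingers": 0.02}
    - {"translation": [0, 0, 0], "twist": 8, "fingers": 0.02}
    - {"translation": [0, 0, 0], "twist": 8, "fingers": 0.02}
    - {"translation": [0, 0, 0], "twist": 8, "fingers": 0.02}
    - {"translation": [0, 0, 0], "twist": 8, "fingers": 0.02}
    - {"translation": [0, 0, 0], "twist": 8, "fingers": 0.02}
    - {"translation": [0, 0, 0], "twist": 8, "fingers": 0.02}
    - {"translation": [0, 0, 0], "twist": 0, "fingers": 0.02}
    - {"translation": [0, 0, 0], "twist": 0, "fingers": 0.02}

```text
time: 28.35
tcp_pos: [0.5403, 0.0764, 0.1329]
ee_rot: [0.001, 0.614, 0.789, -0.001]
ft_force: [0.1, -5.9, -3.5]
finger_gap: 0.333
```

```bash
python3 - <<'E'
from h import *
go([.541,.078,.25],15); s=env.get_state();print(np.round(s['qpos'],2),np.round(s['torque'],2))
E
```

```text
t 28.35 tcp [0.5403 0.0764 0.1329] yang 14.2 tilt [ 0.    -0.002 -1.   ] shift mm [   1.2    1.  -117.1] twist -0.8012459973773787 F [ 0.1 -5.9 -3.5] gap 0.333
[-1.09  0.27  1.03  1.86 -0.25  1.15  0.28] [-0.36 -0.68 -0.11]
```

Request:
carry_out:
  deltas:
    - {"translation": [0, 0, 0], "twist": 0, "fingers": 0.06}
    - {"translation": [0, 0, 0], "twist": 0, "fingers": 0.06}
    - {"translation": [0, 0, 0], "twist": 0, "fingers": 0.06}
    - {"translation": [0, 0, -0.02], "twist": 0, "fingers": 0.06}
    - {"translation": [0, 0, -0.04], "twist": 0, "fingers": 0.06}
    - {"translation": [0, 0, -0.04], "twist": 0, "fingers": 0.06}
    - {"translation": [0, 0, -0.04], "twist": 0, "fingers": 0.06}
    - {"translation": [0.03, 0, -0.02], "twist": 0, "fingers": 0.06}
    - {"translation": [0.04, 0, 0], "twist": 0, "fingers": 0.06}
    - {"translation": [0.04, 0, 0], "twist": 0, "fingers": 0.06}
    - {"translation": [0.04, 0, 0], "twist": 0, "fingers": 0.06}
    - {"translation": [0, 0, 0], "twist": 0, "fingers": 0.06}

```text
time: 29.55
tcp_pos: [0.501, 0.2316, 0.293]
ee_rot: [-0.001, 0.61, 0.792, 0.001]
ft_force: [-0.8, 0.5, 0.0]
finger_gap: 0.7
```

```bash
python3 - <<'E'
from h import *
import pickle
c0,d0,a0=pickle.load(open('c8.pkl','rb'));c=cap('scene');a=cap('top');w=cap('wrist')
pickle.dump((c,w,a),open('c9.pkl','wb'))
def hd(c,n):
    h=cv2.cvtColor(c['img'],cv2.COLOR_RGB2HSV).astype(int);m=((h[:,:,0]<16)&(h[:,:,1]>110)&(h[:,:,2]<190)).astype(np.uint8)
    m[:,:262]=0;m[:,288:]=0;m[:125]=0;m[163:]=0
    ys,xs=np.nonzero(m);print(n,m.sum(),'rows',ys.min(),ys.max(),'cols',xs.min(),xs.max(),'mean',xs.mean().round(2),ys.mean().round(2),'upper',xs[ys<145].mean().round(2))
hd(c0,'before');hd(c,'after')
f=lambda c:cv2.resize(c['img'][120:220,230:310],(400,500),interpolation=2)
cv2.imwrite('pics/s9.png',np.hstack([f(c0),f(c)])[:,:,::-1]);go([.5,.1,.3])
E
```

```text
before 207 rows 139 161 cols 262 278 mean 272.92 149.47 upper 272.5
after 211 rows 140 161 cols 262 278 mean 272.46 150.38 upper 271.89
t 29.7 tcp [0.5039 0.2232 0.2935] yang 14.16 tilt [ 0. -0. -1.] shift mm [-118.5  -33.9   -6.5] twist None F [1.1 0.4 0.6] gap 0.703
```

View pics/s9.png

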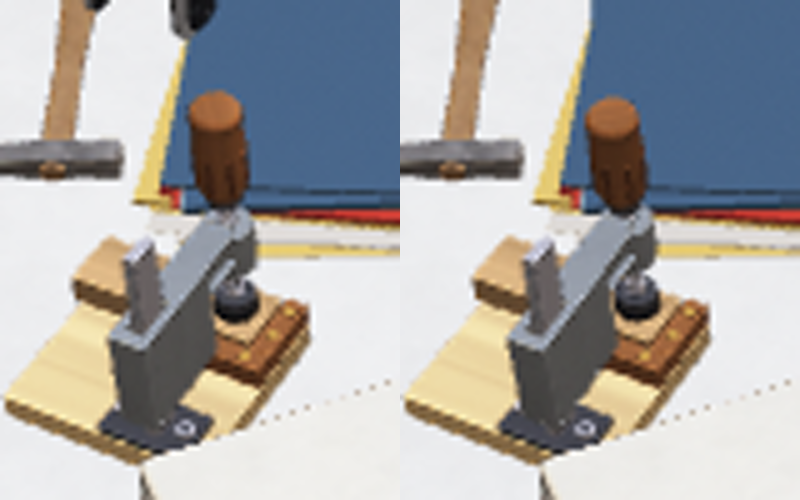

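```bash
python3 -c "
from station import env
print(env.close_job())"
```

```text
the job is handed in; nothing more can be done
None
```

I clamped the blank on the board as asked and handed the job in at about 30 s on the robot's clock. The gripper was open and clear of everything, and I left the other things on the table alone.

- **Seating:** I gripped the blank near one end and slid it in under the foot until I felt contact first on the end stop, then on the fence. I then set it down and let go. The wrist picture after release showed its rear end where a seated blank's should be, to within about 2 px.
- **Biting the arm:** I pressed the thumb rest down until the foot met the blank. The arm then stopped moving under about 19 N, with the bar standing about 48 mm above it, which fits the expected bite point.
- **Tightening:** I turned the handle clockwise about 271° in two grips, 175° and then 96°. I regripped because joint 3 was close to its limit.

**Last checks:** In the final picture the foot is on the blank and the blank still sits at the stop. The handle sank only about 1 mm, where a free screw would have sunk 6 mm, and it leans towards the bar. Both mean the arm had bitten before I turned.

**Less certain:**
- The lean at the handle's top came out at about 2.5 mm, more than the 1 mm given for its middle, but that measurement is only good to about 1 mm.
- I did not measure the clamping force or do a pull test.
- For much of the slide the force reading stayed near zero although the arm was moving; only the pictures showed the slide.
- I viewed 12 pictures, two over the budget of 10.

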